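Tip the glue bottle into its cradle and press its cap home on the seal

ROBOT

A 6-joint arm with a two-finger parallel gripper is mounted at the origin on a cart in front of the work surface, level with it; the furniture and walls round the work are solid. World frame = base frame: x ahead of the robot, y to its left, z up, the work surface at z = 0. Lengths are in m, angles in rad, forces in N, time in s.
With the tool pointing down it reaches from about 0.375 to 0.825 m from the base axis. Payload 5.5 kg.
Tool frame: the origin (TCP) lies midway between the tips of the shut fingers; the grasp point (between the pads) lies 19 mm behind it; z points along the fingers, y is the line along which they close (so a half turn about z gives the same grasp; the last joint's range is limited). The gripper opens to 85 mm and grips with 20 to 120 N. Pads are 22 mm wide; open, the fingers measure 114 mm over their backs; the gripper's body (76 mm by 85 mm) begins 54 mm behind the grasp point. The pads swing forward as they close: fully open they stand 13 mm farther back than shut.
Start: joints at [-1.311, 0.314, -0.047, 1.21, 0, 1.571], TCP at [0.154, -0.58, 0.231] pointing down, gripper open.
Joint ranges: [-2.67, 2.67], [-0.69, 1.73], [-1.03, 1.25], [-2.08, 2.16], [-1.42, 1.45], [-3.14, 3.14]. Speed limits (rad/s): [2.39, 2.39, 3.01, 3.14, 3.14, 3.14].

INTERFACE

Orientations are given as a unit quaternion [w, x, y, z].
In Python, from station import * gives the robot as it stands. The module is installed in compiled form; this text tells all that it offers.
- The arm moves only by the tool jog_arm, never from a script. Its argument "motion" is a list of rows, each an object of numbers: "tx", "ty", "tz": the shift along the tool's x, y, z in m; "yaw": the turn about the tool's z in degrees; "fingers": the finger opening in m, from 0 to 0.0854. In form: [{"tx": .., "ty": .., "tz": .., "yaw": .., "fingers": ..}, ...]. A call has 1 to 12 rows; each row shifts and turns the commanded pose from where the row before left it, along the tool's axes as they then stand; what a row does not reach is not made up. A row lasts 1/12 s, in which the tool goes at most 41.7 mm and 7.16 degrees, less where a joint would pass 70% of its speed; a pose out of reach is approached as far as the arm can. A call with a gripper value outside its range is refused whole. The fingers move at their own pace and stop on an object; "grip_force" is the grip in N (left out, the last holds). Time passes only in rows, so rows that do not move let the fingers close. It gives the time, the measured TCP pose, the force, the opening and the grip force at its end, in the units of the state.
- observe(): the state, without advancing time (a new reading comes with each control period).
- read_camera(name): name is "scene" or "top" or "wrist"; returns the picture (420x560x3 uint8, blue, green, red); there is no depth.
- camera_model(name): a dict with "mtx" (3x3 intrinsics, pixels), "distortion" ([k1, k2, p1, p2, k3] as OpenCV has them; the pictures are not rectified), "R" (3x3) and "t" (3): a world point X has camera coordinates R X + t; the wrist camera has in their place "tool_from_camera" (4x4, takes a point from camera to tool coordinates, whose origin is the TCP and whose axes are the flange's). Camera axes: x right, y down, z forward; pixel columns grow to the right and rows downward; lengths in m; the calibration is good to about 2 mm. A picture is of the moment at which its call begins: read the wrist's pose just before it. camera_model takes no time and is no camera call.
- finish_job(): hands the job in; it is judged then, once.
The state is a dict: "time": time; "q": joint angles; "joint_vel": joint speeds; "joint_torque": joint torques, N m; "ee_pos": TCP position; "orientation": TCP orientation; "ft_force": force on the tool from outside, world axes, zero at the start; "torque": the same for the moment, N m; "opening": opening from 0.0 (shut) to 1.0 (fully open); "grasp_force": force on a finger pad.
Only numpy, scipy, OpenCV 4.12 (cv2) and the standard library are available. Lean on these libraries where they do the work, as an engineer would, in place of code of your own. Each camera call takes 0.05 s, during which the arm holds its last target. There are 200 camera calls.

TASK

Park the standing glue bottle: without picking it up, push it high up so that it topples onto its side in its cradle, cap towards the tunnel-shaped seal housing. Then slide it along the cradle from its base until its cap meets the hidden sprung seal inside and press it home with about 10 newtons for a second - firmly, but never with 18 newtons or more. Leave it lying there with the cap end inside the housing, and do not shift the two jars or the eraser beside the cradle.

Things in the scene. Friction and masses are not known exactly. Their poses are not given: they have to be found in the camera images.
- glue_bottle: White glue bottle, orange cap, rigid, 0.14-0.28 kg. Body 30 (its x) x 36 (its y) mm, 70 mm high to the shoulder; neck 22 mm wide to 82, slim cap to 96. Origin: centre of underside; z: base to cap. Balance point about 40 mm up. Starts standing in the channel, its x along the cradle's +x; pushed that way 55-70 mm up (under 1 N) it tips, overbalances at 20 degrees and falls; lying it is 30 mm high.
- cap_tip (a point): Centre of the far end of the bottle's cap, 96 mm from its base along the bottle's z; when the bottle lies it is about 15 mm above the channel floor. Until the cap meets the seal, the lying bottle slides with 0.5 to 3 N.
- cradle: Wooden cradle fixed to the bench: board 280 x 76 x 6 mm (its top is the channel floor) with two rails, 8 mm thick, 12 mm above the floor, that leave a straight channel 44 mm wide. Origin: underside, on the channel's centre line, 130 mm from the open end of the board; x: along the channel from the open end to the seal housing; y: across; z: up.
- seal_housing: Grey tunnel-shaped housing fixed on the cradle's far end: inside 44 mm wide and 39 mm high, outside 60 mm wide, 75 mm long, 45 mm above the channel floor; open towards the bottle, closed behind. Origin: centre of its mouth at channel-floor level, 75 mm along x from the cradle's origin; axes as the cradle's.
- seal_mouth (a point): Centre of the housing's mouth, 17 mm above the channel floor. Behind it waits a rubber seal pad, 30 mm across, on a spring (about 3 N per mm, no preload, 12 mm of travel). The pad's depth differs every time: its face rests 28 to 48 mm behind the mouth, cannot be seen from above and is not measured; find it by feel.
- low_jar: Bystander: white-lidded paint jar, 31 mm diameter, 42 mm high, standing about 115 mm to the left (+y) of the channel's centre line; origin at the centre of its underside. Must stay.
- red_jar: Bystander: white-lidded paint jar, 34 mm diameter, 42 mm high, standing about 105 mm to the right (-y) of the channel's centre line; origin at the centre of its underside. Must stay.
- eraser: Bystander: eraser, 18 x 40 x 11 mm, lying about 105 mm to the right (-y) of the channel's centre line; origin at the centre of its underside. Must stay.

How it is judged:
By the outcome, as a careful person would: the job done as asked, in the order asked, and still so for the second after the job is handed in, with the robot touching nothing.
It also fails if it takes over 53 s, if anything falls off the work surface, if the arm or the gripper's body presses on something with over 40 N, if the wrist force passes 120 N, or if a joint passes its speed limit or range.

## Working session

There is one attempt and no reset: what is moved stays moved. The work goes in short steps, Python scripts to look and compute and a tool call to move; the robot and the scene stay as the last step left them, time stands still between calls to the robot, and variables do not carry over. Pictures are saved under pics/ and viewed, at most 10 in all, crops included, and the job is handed in when it is done.

Besides the shell and the picture viewer there is one more tool, called after "Call:" as a command line: name --argument value ..., lists and objects as JSON in quotes. jog_arm: Moves the arm, as the interface text tells. Its arguments: {"type":"object","properties":{"motion":{"type":"array"},"grip_force":{"type":"number"}},"required":["motion"]}

```bash
mkdir -p pics; python3 - <<'E'
from station import *
import cv2,numpy as np
s=observe();print(s)
for n in("scene","top"):
    cv2.imwrite(f"pics/{n}0.png",read_camera(n)); m=camera_model(n); print(n,m)
E
```

```text
{'time': 0.0, 'q': array([-1.31099927e+00,  3.14232347e-01, -4.80641070e-02,  1.21018149e+00,
        2.57733701e-05,  1.57080478e+00]), 'joint_vel': array([-0.00167363, -0.00033303, -0.0014726 ,  0.00070517, -0.00066009,
       -0.00065793]), 'joint_torque': array([-5.53234750e-04, -5.39587712e+01,  3.39750159e+01,  1.90856931e-02,
       -4.15723516e-04,  9.18620401e-06]), 'ee_pos': array([ 0.15399425, -0.5793189 ,  0.23043732]), 'orientation': array([-8.35394074e-04,  9.91575241e-01,  1.29529278e-01, -9.61383728e-05]), 'ft_force': array([0.51934391, 0.10716519, 0.41683177]), 'torque': array([0.04517871, 0.01976191, 0.01371018]), 'grasp_force': 0.0, 'opening': 0.9984489893053046}
scene {'mtx': array([[391.43204636,   0.        , 280.29654286],
       [  0.        , 391.43204636, 204.56544564],
       [  0.        ,   0.        ,   1.        ]]), 'distortion': array([-0.03902002,  0.        ,  0.        ,  0.        ,  0.        ]), 'R': array([[ 0.66480756, -0.74699586, -0.00530044],
       [-0.38457462, -0.33616155, -0.85970796],
       [ 0.64041648,  0.57357876, -0.51075839]]), 't': array([-0.38643482,  0.33915781,  0.44331589])}
top {'mtx': array([[506.54984019,   0.        , 276.73809572],
       [  0.        , 506.54984019, 209.27645974],
       [  0.        ,   0.        ,   1.        ]]), 'distortion': array([-0.16823213,  0.        ,  0.        ,  0.        ,  0.        ]), 'R': array([[ 0.00816846, -0.99993169,  0.00835991],
       [-0.98673641, -0.00941554, -0.16205739],
       [ 0.16212503, -0.00692527, -0.98674592]]), 't': array([0.03361356, 0.63948798, 0.87140268])}
```

View pics/top0.png

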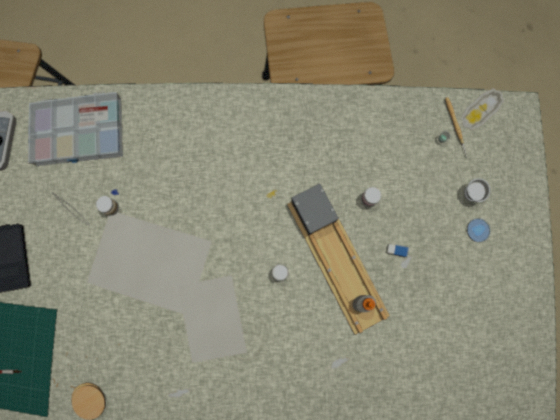

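View pics/scene0.png

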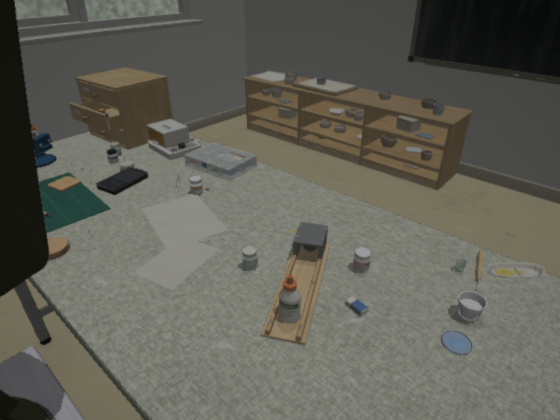

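The top view shows the cradle running from its open end near (372,322) to the housing near (313,208), with the bottle's orange cap at (369,304). The jars are at (279,273) and (372,197), and the eraser is at (398,251). The scene view agrees. I'll crop in for precision.

```bash
cat > h.py <<'E'
import cv2,numpy as np
from station import *
def ray(n,uv,z):
    m=camera_model(n); p=cv2.undistortPoints(np.array(uv,float).reshape(-1,1,2),m["mtx"],m["distortion"])[:,0]
    R,t=m["R"],m["t"]; c=-R.T@t; d=np.c_[p,np.ones(len(p))]@R
    return c+d*((z-c[2])/d[:,2])[:,None]
def proj(n,X):
    m=camera_model(n); return cv2.projectPoints(np.array(X,float).reshape(-1,3),cv2.Rodrigues(m["R"])[0],m["t"],m["mtx"],m["distortion"])[0][:,0]
E
python3 - <<'E'
from h import *
im=cv2.imread("pics/top0.png")
hsv=cv2.cvtColor(im,cv2.COLOR_BGR2HSV)
w=cv2.inRange(hsv,(8,90,90),(25,255,255)); w[:170]=0;w[345:]=0;w[:,:270]=0;w[:,400:]=0
w=cv2.morphologyEx(w,cv2.MORPH_CLOSE,np.ones((5,5)))
c=max(cv2.findContours(w,0,2)[0],key=cv2.contourArea)[:,0]
P=ray("top",c,0.012)[:,:2].astype(np.float32)
r=cv2.minAreaRect(P); print(r, cv2.boxPoints(r))
o=cv2.inRange(hsv,(3,180,120),(12,255,255)); o[:280]=0; o[325:]=0;o[:,:340]=0;o[:,390:]=0
M=cv2.moments(o,True); u=(M['m10']/M['m00'],M['m01']/M['m00']);print(u,M['m00'],ray("top",[u],0.1))
cv2.imwrite("pics/crop0.png",cv2.resize(im[175:340,275:395],None,fx=3.6,fy=3.6,interpolation=2))
print(ray("top",[(372,197),(279,273)],.042),ray("top",[(398,251)],.011))
E
```

```text
((0.5505091547966003, -0.07696205377578735), (0.2764718234539032, 0.07414629310369492), 27.531312942504883) [[ 0.41079086 -0.10798438]
 [ 0.44506377 -0.17373422]
 [ 0.69022745 -0.04593973]
 [ 0.65595454  0.01981011]]
(366.0, 304.5) 2.0 [[ 0.46901974 -0.11316182  0.1       ]]
[[ 0.66570646 -0.13825413  0.042     ]
 [ 0.52393587  0.03415151  0.042     ]] [[ 0.56759982 -0.19256975  0.011     ]]
```

View pics/crop0.png

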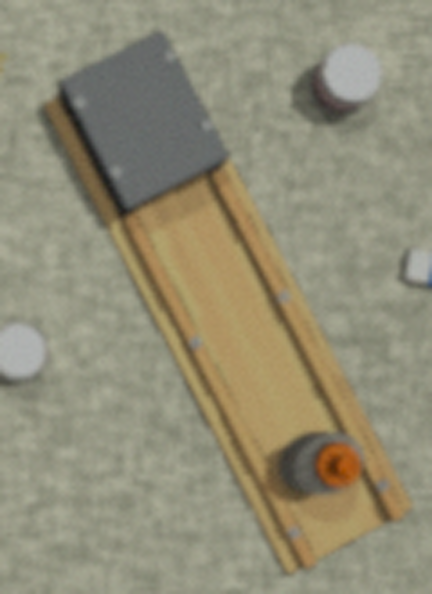

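The crop shows the housing roof corners at (62,85), (160,32), (228,160) and (127,212). The rails' inner edges are visible, the cap is at (340,465), and the open end runs from (290,573) to (410,512).

```bash
python3 - <<'E'
from h import *
f=lambda L:np.array(L)/3.6+[275,175]-0.36
H=ray("top",f([(62,85),(160,32),(228,160),(127,212)]),.051)[:,:2]
print(H, [np.linalg.norm(H[i]-H[i-1]) for i in range(4)])
ax=((H[0]+H[1])-(H[2]+H[3]));print("yaw H",np.degrees(np.arctan2(ax[1],ax[0])),"mouth",(H[2]+H[3])/2)
E=ray("top",f([(290,573),(410,512)]),.009)[:,:2]; print("end",E,E.mean(0),np.linalg.norm(E[0]-E[1]))
d=(H[2]+H[3])/2-E.mean(0); print("yaw",np.degrees(np.arctan2(d[1],d[0])),np.linalg.norm(d),"expect .205")
C=ray("top",f([(340,465)]),.102)[0,:2]; m=(H[2]+H[3])/2
u=ax/np.linalg.norm(ax); 
a=np.radians(27.5);u=np.array([np.cos(a),np.sin(a)]);v=np.array([-u[1],u[0]])
print("cap",C,"along from mouth",(C-m)@u,"lat",(C-m)@v, "end lat",(E.mean(0)-m)@v)
# scene
im=cv2.imread("pics/scene0.png");hsv=cv2.cvtColor(im,cv2.COLOR_BGR2HSV)
o=cv2.inRange(hsv,(0,150,90),(14,255,255));o[:270]=0;o[300:]=0;o[:,:270]=0;o[:,310:]=0
print(cv2.boundingRect(o), proj("scene",[*C,.102]))
E
```

```text
[[ 0.66007097  0.01171835]
 [ 0.68820972 -0.03845725]
 [ 0.62225424 -0.07267945]
 [ 0.59533135 -0.02127884]] [np.float64(0.07266383048435837), np.float64(0.057527211674570644), np.float64(0.07430535063620883), np.float64(0.058024689476003484)]
yaw H 27.217762648837162 mouth [ 0.60879279 -0.04697914]
end [[ 0.41246555 -0.10915517]
 [ 0.44352604 -0.17260711]] [ 0.42799579 -0.14088114] 0.07064631913795143
yaw 27.446375370016934 0.2037281040511287 expect .205
cap [ 0.47021597 -0.11809321] along from mouth -0.1557559685170699 lat 0.0009087062106370798 end lat 0.00019067447366603415
(284, 275, 12, 13) [[288.9607623  273.62284056]]
```

Cradle yaw is 27.5° and the mouth is at (0.609, -0.047). The bottle centre is 156 mm before the mouth. Next I close the fingers, align tool x with the channel and go behind the bottle.

Call:
jog_arm --motion '[{"yaw": -6.3,"fingers": 0},{"yaw": -6.3,"fingers": 0},{"tx": 0.026,"ty": -0.0155,"fingers": 0},{"tx": 0.026,"ty": -0.0155,"fingers": 0},{"tx": 0.026,"ty": -0.0155,"fingers": 0},{"tx": 0.026,"ty": -0.0155,"fingers": 0},{"tx": 0.026,"ty": -0.0155,"fingers": 0},{"tx": 0.026,"ty": -0.0155,"fingers": 0},{"tx": 0.026,"ty": -0.0155,"fingers": 0},{"tx": 0.026,"ty": -0.0155,"fingers": 0},{"tx": 0.026,"ty": -0.0155,"fingers": 0},{"tx": 0.026,"ty": -0.0155,"fingers": 0}]'

```text
schema error: expected keys tx, ty, tz, yaw, fingers
```

```bash
cat >> h.py <<'E'
M=np.array([.609,-.047]);A=np.radians(27.5);U=np.array([np.cos(A),np.sin(A)]);V=np.array([-U[1],U[0]])
def st():
    s=observe();p=s["ee_pos"];q=s["orientation"]
    print("t %.2f s %.4f lat %.4f z %.4f head %.2f F_along %.2f F_lat %.2f Fz %.2f open %.2f"%(s["time"],(p[:2]-M)@U,(p[:2]-M)@V,p[2],np.degrees(2*np.arctan2(q[2],q[1])),s["ft_force"][:2]@U,s["ft_force"][:2]@V,s["ft_force"][2],s["opening"]))
E
python3 -c "
from h import *
st()"
```

```text
t 0.10 s -0.6494 lat -0.2621 z 0.2305 head 14.88 F_along 0.27 F_lat 0.37 Fz -0.16 open 1.00
```

Call:
jog_arm --motion '[{"tx": 0,"ty": 0,"tz": 0,"yaw": -6.3,"fingers": 0},{"tx": 0,"ty": 0,"tz": 0,"yaw": -6.3,"fingers": 0},{"tx": 0.026,"ty": -0.0155,"tz": 0,"yaw": 0,"fingers": 0},{"tx": 0.026,"ty": -0.0155,"tz": 0,"yaw": 0,"fingers": 0},{"tx": 0.026,"ty": -0.0155,"tz": 0,"yaw": 0,"fingers": 0},{"tx": 0.026,"ty": -0.0155,"tz": 0,"yaw": 0,"fingers": 0},{"tx": 0.026,"ty": -0.0155,"tz": 0,"yaw": 0,"fingers": 0},{"tx": 0.026,"ty": -0.0155,"tz": 0,"yaw": 0,"fingers": 0},{"tx": 0.026,"ty": -0.0155,"tz": 0,"yaw": 0,"fingers": 0},{"tx": 0.026,"ty": -0.0155,"tz": 0,"yaw": 0,"fingers": 0},{"tx": 0.026,"ty": -0.0155,"tz": 0,"yaw": 0,"fingers": 0},{"tx": 0.026,"ty": -0.0155,"tz": 0,"yaw": 0,"fingers": 0}]'

```text
time: 1.1
ee_pos: [0.3135, -0.3208, 0.2311]
orientation: [-0.0, 0.971, 0.237, -0.0]
ft_force: [0.7, -0.4, 0.0]
opening: -0.002
grasp_force: 0.0
```

```bash
python3 -c "
from h import *
st()"
```

```text
t 1.10 s -0.3885 lat -0.1065 z 0.2311 head 27.47 F_along 0.45 F_lat -0.73 Fz 0.04 open -0.00
```

Call:
jog_arm --motion '[{"tx": 0.025,"ty": -0.015,"tz": 0,"yaw": 0,"fingers": 0},{"tx": 0.025,"ty": -0.015,"tz": 0,"yaw": 0,"fingers": 0},{"tx": 0.025,"ty": -0.015,"tz": 0,"yaw": 0,"fingers": 0},{"tx": 0.025,"ty": -0.015,"tz": 0,"yaw": 0,"fingers": 0},{"tx": 0.025,"ty": -0.015,"tz": 0,"yaw": 0,"fingers": 0},{"tx": 0.02,"ty": -0.015,"tz": 0,"yaw": 0,"fingers": 0},{"tx": 0.015,"ty": -0.01,"tz": 0,"yaw": 0,"fingers": 0},{"tx": 0,"ty": 0,"tz": 0,"yaw": 0,"fingers": 0},{"tx": 0,"ty": 0,"tz": 0,"yaw": 0,"fingers": 0},{"tx": 0,"ty": 0,"tz": 0,"yaw": 0,"fingers": 0}]'

```text
time: 1.93
ee_pos: [0.4086, -0.1601, 0.2311]
orientation: [0.0, 0.971, 0.238, -0.0]
ft_force: [0.2, -0.6, 0.4]
opening: -0.0
grasp_force: 0.0
```

```bash
python3 -c "
from h import *
st()"
```

```text
t 1.93 s -0.2300 lat -0.0078 z 0.2311 head 27.49 F_along -0.10 F_lat -0.59 Fz 0.43 open -0.00
```

Call:
jog_arm --motion '[{"tx": 0.0,"ty": -0.008,"tz": 0.03,"yaw": 0,"fingers": 0},{"tx": 0.005,"ty": 0,"tz": 0.03,"yaw": 0,"fingers": 0},{"tx": 0.005,"ty": 0,"tz": 0.03,"yaw": 0,"fingers": 0},{"tx": 0.005,"ty": 0,"tz": 0.03,"yaw": 0,"fingers": 0},{"tx": 0,"ty": 0,"tz": 0.025,"yaw": 0,"fingers": 0},{"tx": 0,"ty": 0,"tz": 0.02,"yaw": 0,"fingers": 0},{"tx": 0,"ty": 0,"tz": 0,"yaw": 0,"fingers": 0},{"tx": 0,"ty": 0,"tz": 0,"yaw": 0,"fingers": 0},{"tx": 0,"ty": 0,"tz": 0,"yaw": 0,"fingers": 0}]'

```text
time: 2.68
ee_pos: [0.4191, -0.1467, 0.0673]
orientation: [0.0, 0.972, 0.237, 0.0]
ft_force: [-0.0, -0.2, 0.4]
opening: 0.004
grasp_force: 0.0
```

```bash
python3 -c "
from h import *
st()
im=read_camera('scene');cv2.imwrite('pics/s1.png',cv2.resize(im[190:350,210:390],None,fx=3.3,fy=3.3,interpolation=2))"
```

```text
t 2.68 s -0.2145 lat -0.0007 z 0.0673 head 27.41 F_along -0.13 F_lat -0.21 Fz 0.42 open 0.00
```

View pics/s1.png

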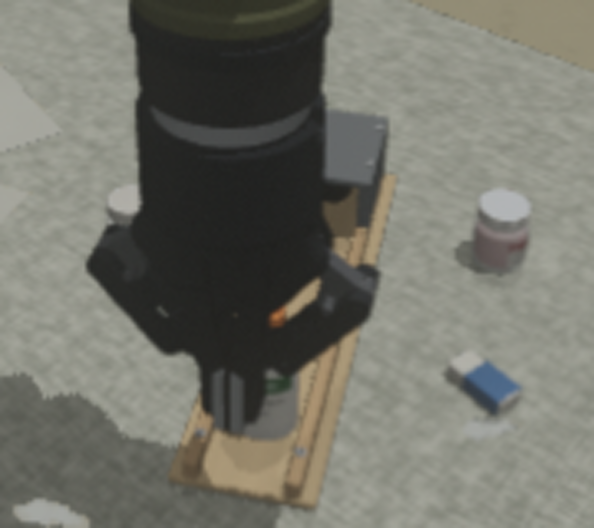

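The fingers stand behind the bottle on the channel line, at about (230,400) in the crop. Now I push at 61 mm height.

Call:
jog_arm --motion '[{"tx": 0.006,"ty": 0,"tz": 0,"yaw": 0,"fingers": 0},{"tx": 0.006,"ty": 0,"tz": 0,"yaw": 0,"fingers": 0},{"tx": 0.006,"ty": 0,"tz": 0,"yaw": 0,"fingers": 0},{"tx": 0.004,"ty": 0,"tz": 0,"yaw": 0,"fingers": 0},{"tx": 0.004,"ty": 0,"tz": 0,"yaw": 0,"fingers": 0},{"tx": 0.004,"ty": 0,"tz": 0,"yaw": 0,"fingers": 0},{"tx": 0.004,"ty": 0,"tz": 0,"yaw": 0,"fingers": 0},{"tx": 0.004,"ty": 0,"tz": 0,"yaw": 0,"fingers": 0},{"tx": 0.004,"ty": 0,"tz": 0,"yaw": 0,"fingers": 0}]'

```text
time: 3.48
ee_pos: [0.4561, -0.1262, 0.0662]
orientation: [-0.0, 0.971, 0.238, -0.0]
ft_force: [-0.7, 0.0, 1.4]
opening: 0.001
grasp_force: 0.4
```

```bash
python3 -c "
from h import *
st()
im=read_camera('scene');cv2.imwrite('pics/s2.png',cv2.resize(im[190:350,210:390],None,fx=3.3,fy=3.3,interpolation=2))"
```

```text
t 3.48 s -0.1722 lat 0.0004 z 0.0662 head 27.49 F_along -0.63 F_lat 0.37 Fz 1.44 open 0.00
```

View pics/s2.png

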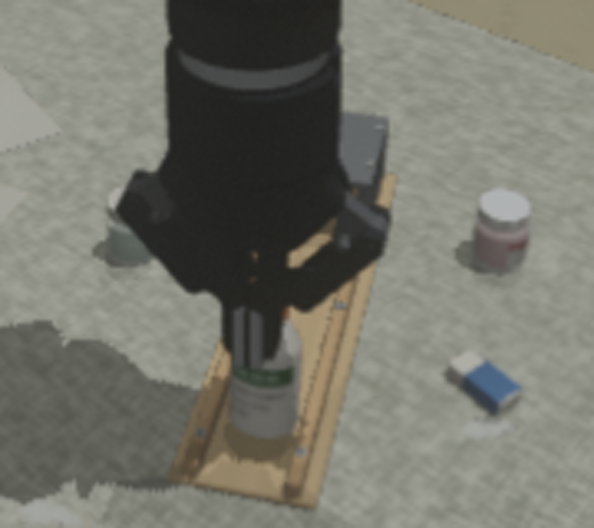

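The bottle is tilting away from the fingers, with its base still at about (262,425). I keep pushing.

Call:
jog_arm --motion '[{"tx": 0.004,"ty": 0,"tz": 0,"yaw": 0,"fingers": 0},{"tx": 0.004,"ty": 0,"tz": 0,"yaw": 0,"fingers": 0},{"tx": 0.004,"ty": 0,"tz": 0,"yaw": 0,"fingers": 0},{"tx": 0.004,"ty": 0,"tz": 0,"yaw": 0,"fingers": 0},{"tx": 0.004,"ty": 0,"tz": 0,"yaw": 0,"fingers": 0},{"tx": 0,"ty": 0,"tz": 0,"yaw": 0,"fingers": 0},{"tx": 0,"ty": 0,"tz": 0,"yaw": 0,"fingers": 0},{"tx": 0,"ty": 0,"tz": 0,"yaw": 0,"fingers": 0},{"tx": 0,"ty": 0,"tz": 0,"yaw": 0,"fingers": 0}]'

```text
time: 4.28
ee_pos: [0.4734, -0.1172, 0.0662]
orientation: [-0.0, 0.971, 0.238, -0.0]
ft_force: [0.2, -0.1, 0.1]
opening: -0.003
grasp_force: 0.0
```

```bash
python3 -c "
from h import *
st()
im=read_camera('scene');cv2.imwrite('pics/s3.png',cv2.resize(im[190:350,210:390],None,fx=3.3,fy=3.3,interpolation=2))"
```

```text
t 4.28 s -0.1527 lat 0.0004 z 0.0662 head 27.48 F_along 0.10 F_lat -0.20 Fz 0.14 open -0.00
```

View pics/s3.png

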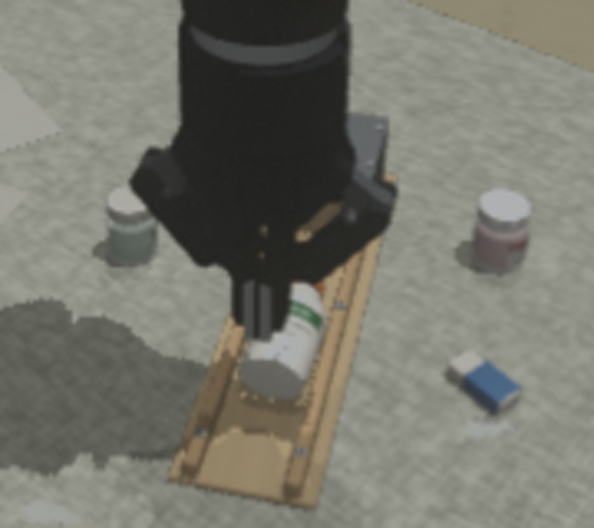

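The bottle lies in the channel with its base face at about (283,375), cap towards the housing. I back off and lower behind its base.

Call:
jog_arm --motion '[{"tx": -0.015,"ty": 0,"tz": 0,"yaw": 0,"fingers": 0},{"tx": -0.02,"ty": 0,"tz": 0,"yaw": 0,"fingers": 0},{"tx": -0.015,"ty": 0,"tz": 0,"yaw": 0,"fingers": 0},{"tx": 0,"ty": 0,"tz": 0,"yaw": 0,"fingers": 0},{"tx": 0,"ty": 0,"tz": 0.015,"yaw": 0,"fingers": 0},{"tx": 0,"ty": 0,"tz": 0.015,"yaw": 0,"fingers": 0},{"tx": 0,"ty": 0,"tz": 0.01,"yaw": 0,"fingers": 0},{"tx": 0,"ty": 0,"tz": 0.007,"yaw": 0,"fingers": 0},{"tx": 0,"ty": 0,"tz": 0.005,"yaw": 0,"fingers": 0},{"tx": 0,"ty": 0,"tz": 0,"yaw": 0,"fingers": 0},{"tx": 0,"ty": 0,"tz": 0,"yaw": 0,"fingers": 0}]'

```text
time: 5.25
ee_pos: [0.4293, -0.1402, 0.0143]
orientation: [-0.0, 0.971, 0.238, -0.0]
ft_force: [0.9, 1.2, -0.4]
opening: -0.002
grasp_force: 0.0
```

```bash
python3 -c "
from h import *
st()
p=ray('scene',[[283/3.3+210,377/3.3+190]],.021)[0,:2]; print('base s',(p-M)@U,'lat',(p-M)@V)
cv2.imwrite('pics/s4.png',cv2.resize(read_camera('top')[175:340,275:395],None,fx=3.6,fy=3.6,interpolation=2))"
```

```text
t 5.25 s -0.2024 lat 0.0003 z 0.0143 head 27.49 F_along 1.31 F_lat 0.66 Fz -0.37 open -0.00
base s -0.13972969951430272 lat -0.007843343938844742
```

View pics/s4.png

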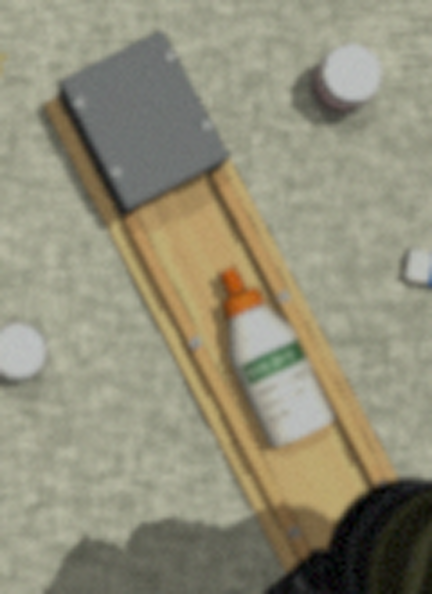

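The bottle lies well aligned with the channel: base at about (302,432), cap tip at (231,270). Now I slide it.

Call:
jog_arm --motion '[{"tx": 0.01,"ty": 0,"tz": 0,"yaw": 0,"fingers": 0},{"tx": 0.01,"ty": 0,"tz": 0,"yaw": 0,"fingers": 0},{"tx": 0.01,"ty": 0,"tz": 0,"yaw": 0,"fingers": 0},{"tx": 0.005,"ty": 0,"tz": 0,"yaw": 0,"fingers": 0},{"tx": 0.003,"ty": 0,"tz": 0,"yaw": 0,"fingers": 0},{"tx": 0.003,"ty": 0,"tz": 0,"yaw": 0,"fingers": 0},{"tx": 0.003,"ty": 0,"tz": 0,"yaw": 0,"fingers": 0},{"tx": 0.003,"ty": 0,"tz": 0,"yaw": 0,"fingers": 0},{"tx": 0.003,"ty": 0,"tz": 0,"yaw": 0,"fingers": 0},{"tx": 0.003,"ty": 0,"tz": 0,"yaw": 0,"fingers": 0},{"tx": 0.003,"ty": 0,"tz": 0,"yaw": 0,"fingers": 0},{"tx": 0.003,"ty": 0,"tz": 0,"yaw": 0,"fingers": 0}]'

```text
time: 6.3
ee_pos: [0.4813, -0.1131, 0.0142]
orientation: [0.0, 0.971, 0.237, -0.0]
ft_force: [-1.9, -1.5, 1.2]
opening: -0.002
grasp_force: 0.8
```

```bash
python3 -c "
from h import *
st()"
```

```text
t 6.30 s -0.1438 lat 0.0004 z 0.0142 head 27.47 F_along -2.39 F_lat -0.47 Fz 1.23 open -0.00
```

Call:
jog_arm --motion '[{"tx": 0.004,"ty": 0,"tz": 0,"yaw": 0,"fingers": 0},{"tx": 0.004,"ty": 0,"tz": 0,"yaw": 0,"fingers": 0},{"tx": 0.004,"ty": 0,"tz": 0,"yaw": 0,"fingers": 0},{"tx": 0.004,"ty": 0,"tz": 0,"yaw": 0,"fingers": 0},{"tx": 0.004,"ty": 0,"tz": 0,"yaw": 0,"fingers": 0},{"tx": 0.004,"ty": 0,"tz": 0,"yaw": 0,"fingers": 0},{"tx": 0.004,"ty": 0,"tz": 0,"yaw": 0,"fingers": 0},{"tx": 0.004,"ty": 0,"tz": 0,"yaw": 0,"fingers": 0},{"tx": 0.004,"ty": 0,"tz": 0,"yaw": 0,"fingers": 0},{"tx": 0.004,"ty": 0,"tz": 0,"yaw": 0,"fingers": 0},{"tx": 0.004,"ty": 0,"tz": 0,"yaw": 0,"fingers": 0},{"tx": 0.002,"ty": 0,"tz": 0,"yaw": 0,"fingers": 0}]'

```text
time: 7.3
ee_pos: [0.5231, -0.0915, 0.0143]
orientation: [0.0, 0.971, 0.238, 0.0]
ft_force: [-0.1, -0.3, 0.2]
opening: 0.002
grasp_force: 0.5
```

```bash
python3 -c "
from h import *
st()
im=read_camera('scene');cv2.imwrite('pics/s5.png',cv2.resize(im[190:350,210:390],None,fx=3.3,fy=3.3,interpolation=2))"
```

```text
t 7.30 s -0.0967 lat 0.0002 z 0.0143 head 27.50 F_along -0.24 F_lat -0.22 Fz 0.16 open 0.00
```

View pics/s5.png

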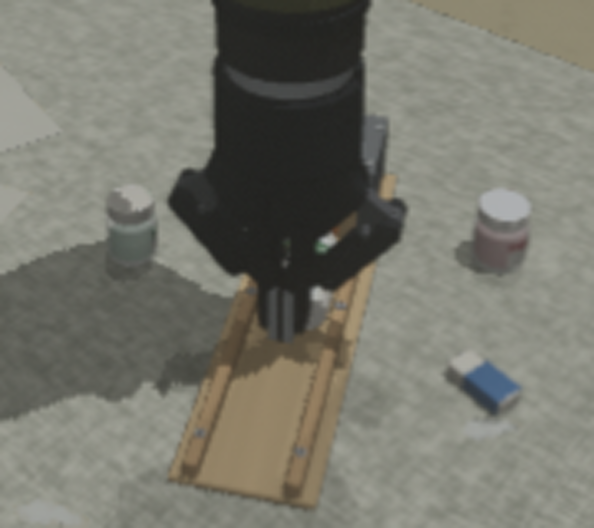

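The bottle slides straight, followed by the fingers at about (283,310).

Call:
jog_arm --motion '[{"tx": 0.0015,"ty": 0,"tz": 0,"yaw": 0,"fingers": 0},{"tx": 0.0015,"ty": 0,"tz": 0,"yaw": 0,"fingers": 0},{"tx": 0.0015,"ty": 0,"tz": 0,"yaw": 0,"fingers": 0},{"tx": 0.0015,"ty": 0,"tz": 0,"yaw": 0,"fingers": 0},{"tx": 0.0015,"ty": 0,"tz": 0,"yaw": 0,"fingers": 0},{"tx": 0.0015,"ty": 0,"tz": 0,"yaw": 0,"fingers": 0},{"tx": 0.0015,"ty": 0,"tz": 0,"yaw": 0,"fingers": 0},{"tx": 0.0015,"ty": 0,"tz": 0,"yaw": 0,"fingers": 0},{"tx": 0.001,"ty": 0,"tz": 0,"yaw": 0,"fingers": 0},{"tx": 0,"ty": 0,"tz": 0,"yaw": 0,"fingers": 0}]'

```text
time: 8.18
ee_pos: [0.5343, -0.0857, 0.0143]
orientation: [-0.0, 0.971, 0.238, 0.0]
ft_force: [-1.0, 0.1, -0.4]
opening: 0.001
grasp_force: 0.4
```

Call:
jog_arm --motion '[{"tx": 0.001,"ty": 0,"tz": 0,"yaw": 0,"fingers": 0},{"tx": 0.001,"ty": 0,"tz": 0,"yaw": 0,"fingers": 0},{"tx": 0.0005,"ty": 0,"tz": 0,"yaw": 0,"fingers": 0},{"tx": 0,"ty": 0,"tz": 0,"yaw": 0,"fingers": 0}]'

```text
time: 8.52
ee_pos: [0.5363, -0.0846, 0.0143]
orientation: [-0.0, 0.971, 0.238, 0.0]
ft_force: [-1.6, -0.6, 1.7]
opening: 0.0
grasp_force: 0.6
```

```bash
python3 -c "
from h import *
st()"
```

```text
t 8.52 s -0.0818 lat 0.0002 z 0.0143 head 27.49 F_along -1.68 F_lat 0.24 Fz 1.73 open 0.00
```

Call:
jog_arm --motion '[{"tx": 0.001,"ty": 0,"tz": 0,"yaw": 0,"fingers": 0},{"tx": 0.001,"ty": 0,"tz": 0,"yaw": 0,"fingers": 0},{"tx": 0,"ty": 0,"tz": 0,"yaw": 0,"fingers": 0}]'

```text
time: 8.77
ee_pos: [0.5382, -0.0836, 0.0143]
orientation: [-0.0, 0.971, 0.238, 0.0]
ft_force: [-1.4, -0.9, 0.9]
opening: -0.002
grasp_force: 0.7
```

Call:
jog_arm --motion '[{"tx": 0.001,"ty": 0,"tz": 0,"yaw": 0,"fingers": 0},{"tx": 0.001,"ty": 0,"tz": 0,"yaw": 0,"fingers": 0},{"tx": 0,"ty": 0,"tz": 0,"yaw": 0,"fingers": 0}]'

```text
time: 9.02
ee_pos: [0.54, -0.0827, 0.0143]
orientation: [-0.0, 0.971, 0.238, 0.0]
ft_force: [-1.6, 0.1, 1.2]
opening: -0.0
grasp_force: 0.7
```

Call:
jog_arm --motion '[{"tx": 0.001,"ty": 0,"tz": 0,"yaw": 0,"fingers": 0},{"tx": 0.001,"ty": 0,"tz": 0,"yaw": 0,"fingers": 0},{"tx": 0,"ty": 0,"tz": 0,"yaw": 0,"fingers": 0}]'

```text
time: 9.27
ee_pos: [0.5418, -0.0818, 0.0143]
orientation: [-0.0, 0.971, 0.238, 0.0]
ft_force: [-1.5, -0.9, 1.1]
opening: 0.001
grasp_force: 0.7
```

Call:
jog_arm --motion '[{"tx": 0.001,"ty": 0,"tz": 0,"yaw": 0,"fingers": 0},{"tx": 0.001,"ty": 0,"tz": 0,"yaw": 0,"fingers": 0},{"tx": 0,"ty": 0,"tz": 0,"yaw": 0,"fingers": 0}]'

```text
time: 9.52
ee_pos: [0.5434, -0.0809, 0.0143]
orientation: [0.0, 0.971, 0.238, -0.0]
ft_force: [-1.9, -0.7, 1.6]
opening: 0.002
grasp_force: 0.9
```

Call:
jog_arm --motion '[{"tx": 0.001,"ty": 0,"tz": 0,"yaw": 0,"fingers": 0},{"tx": 0.001,"ty": 0,"tz": 0,"yaw": 0,"fingers": 0},{"tx": 0,"ty": 0,"tz": 0,"yaw": 0,"fingers": 0}]'

```text
time: 9.77
ee_pos: [0.544, -0.0804, 0.0142]
orientation: [0.0, 0.971, 0.237, -0.001]
ft_force: [-5.0, -3.0, 4.1]
opening: -0.001
grasp_force: 3.0
```

The seal is found: the force rises to about 5.8 N. I let it settle before adding more.

Call:
jog_arm --motion '[{"tx": 0,"ty": 0,"tz": 0,"yaw": 0,"fingers": 0},{"tx": 0,"ty": 0,"tz": 0,"yaw": 0,"fingers": 0}]'

```text
time: 9.93
ee_pos: [0.544, -0.0805, 0.0142]
orientation: [0.0, 0.971, 0.237, -0.001]
ft_force: [-5.3, -2.9, 4.8]
opening: -0.002
grasp_force: 2.9
```

Call:
jog_arm --motion '[{"tx": 0.0005,"ty": 0,"tz": 0,"yaw": 0,"fingers": 0},{"tx": 0.0005,"ty": 0,"tz": 0,"yaw": 0,"fingers": 0},{"tx": 0,"ty": 0,"tz": 0,"yaw": 0,"fingers": 0}]'

```text
time: 10.18
ee_pos: [0.5441, -0.0803, 0.0142]
orientation: [0.0, 0.971, 0.237, -0.002]
ft_force: [-6.8, -4.7, 5.3]
opening: 0.001
grasp_force: 4.0
```

```bash
python3 -c "
from h import *
st()
im=read_camera('top');cv2.imwrite('pics/s6.png',cv2.resize(im[175:340,275:395],None,fx=3.6,fy=3.6,interpolation=2))"
```

```text
t 10.18 s -0.0729 lat 0.0004 z 0.0142 head 27.45 F_along -8.22 F_lat -1.00 Fz 5.29 open 0.00
```

View pics/s6.png

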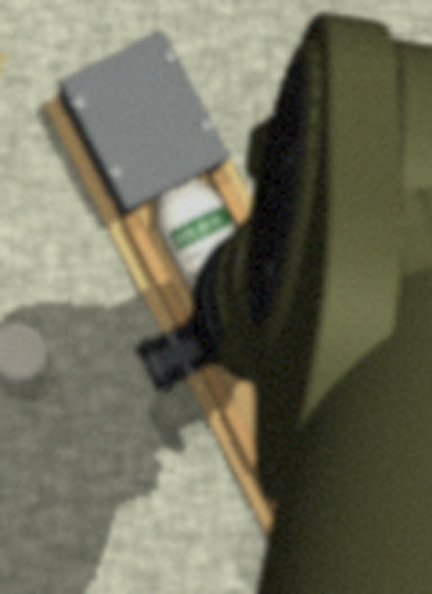

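The shoulder has entered the housing mouth at about (185,195), aligned. Force is 8.2 N. I press slightly further and check that the travel matches the spring.

Call:
jog_arm --motion '[{"tx": 0.0005,"ty": 0,"tz": 0,"yaw": 0,"fingers": 0},{"tx": 0,"ty": 0,"tz": 0,"yaw": 0,"fingers": 0},{"tx": 0,"ty": 0,"tz": 0,"yaw": 0,"fingers": 0}]'

```text
time: 10.48
ee_pos: [0.5443, -0.0802, 0.0141]
orientation: [0.001, 0.971, 0.237, -0.002]
ft_force: [-7.6, -3.9, 7.7]
opening: -0.001
grasp_force: 4.4
```

```bash
python3 -c "
from h import *
st()"
```

```text
t 10.48 s -0.0727 lat 0.0004 z 0.0141 head 27.45 F_along -8.49 F_lat 0.07 Fz 7.66 open -0.00
```

The upward force Fz is 7.7 N, which means the fingers are dragging down on the base and adding floor friction. I ease the tool up a little to relieve that.

Call:
jog_arm --motion '[{"tx": 0,"ty": 0,"tz": -0.0005,"yaw": 0,"fingers": 0},{"tx": 0,"ty": 0,"tz": -0.0005,"yaw": 0,"fingers": 0},{"tx": 0,"ty": 0,"tz": 0,"yaw": 0,"fingers": 0}]'

```text
time: 10.73
ee_pos: [0.5446, -0.0796, 0.0146]
orientation: [-0.0, 0.971, 0.237, -0.002]
ft_force: [-4.4, -2.5, -0.5]
opening: -0.004
grasp_force: 2.5
```

```bash
python3 -c "
from h import *
st()"
```

```text
t 10.73 s -0.0721 lat 0.0008 z 0.0146 head 27.46 F_along -5.07 F_lat -0.14 Fz -0.51 open -0.00
```

Call:
jog_arm --motion '[{"tx": 0.0005,"ty": 0,"tz": -0.0002,"yaw": 0,"fingers": 0},{"tx": 0.0005,"ty": 0,"tz": -0.0002,"yaw": 0,"fingers": 0},{"tx": 0.0005,"ty": 0,"tz": -0.0001,"yaw": 0,"fingers": 0},{"tx": 0,"ty": 0,"tz": 0,"yaw": 0,"fingers": 0}]'

```text
time: 11.07
ee_pos: [0.5451, -0.079, 0.0147]
orientation: [-0.0, 0.971, 0.237, -0.002]
ft_force: [-6.1, -3.4, 0.1]
opening: 0.002
grasp_force: 3.4
```

```bash
python3 -c "
from h import *
st()"
```

```text
t 11.07 s -0.0715 lat 0.0011 z 0.0147 head 27.46 F_along -6.97 F_lat -0.25 Fz 0.07 open 0.00
```

That is 1.9 N over 0.6 mm, about 3 N/mm, so it is the seal spring. Next I press to about 10.5 N.

Call:
jog_arm --motion '[{"tx": 0.0005,"ty": 0,"tz": -0.0002,"yaw": 0,"fingers": 0},{"tx": 0.0005,"ty": 0,"tz": -0.0002,"yaw": 0,"fingers": 0},{"tx": 0.0005,"ty": 0,"tz": -0.0002,"yaw": 0,"fingers": 0},{"tx": 0.0005,"ty": 0,"tz": -0.0002,"yaw": 0,"fingers": 0},{"tx": 0,"ty": 0,"tz": 0,"yaw": 0,"fingers": 0},{"tx": 0,"ty": 0,"tz": 0,"yaw": 0,"fingers": 0}]'

```text
time: 11.57
ee_pos: [0.5457, -0.0783, 0.0151]
orientation: [-0.0, 0.971, 0.237, -0.004]
ft_force: [-8.8, -3.4, -0.7]
opening: 0.004
grasp_force: 4.4
```

```bash
python3 -c "
from h import *
st()"
```

```text
t 11.57 s -0.0707 lat 0.0014 z 0.0151 head 27.45 F_along -9.34 F_lat 1.06 Fz -0.71 open 0.00
```

Call:
jog_arm --motion '[{"tx": 0.0005,"ty": 0,"tz": -0.0001,"yaw": 0,"fingers": 0},{"tx": 0.0005,"ty": 0,"tz": 0,"yaw": 0,"fingers": 0},{"tx": 0,"ty": 0,"tz": 0,"yaw": 0,"fingers": 0},{"tx": 0,"ty": 0,"tz": 0,"yaw": 0,"fingers": 0},{"tx": 0,"ty": 0,"tz": 0,"yaw": 0,"fingers": 0},{"tx": 0,"ty": 0,"tz": 0,"yaw": 0,"fingers": 0},{"tx": 0,"ty": 0,"tz": 0,"yaw": 0,"fingers": 0},{"tx": 0,"ty": 0,"tz": 0,"yaw": 0,"fingers": 0}]'

```text
time: 12.23
ee_pos: [0.546, -0.078, 0.015]
orientation: [-0.0, 0.971, 0.237, -0.004]
ft_force: [-8.1, -5.1, -0.5]
opening: -0.002
grasp_force: 5.0
```

```bash
python3 -c "
from h import *
st()"
```

```text
t 12.23 s -0.0702 lat 0.0016 z 0.0150 head 27.44 F_along -9.59 F_lat -0.79 Fz -0.52 open -0.00
```

Call:
jog_arm --motion '[{"tx": 0.0005,"ty": 0,"tz": -0.0001,"yaw": 0,"fingers": 0},{"tx": 0.0005,"ty": 0,"tz": -0.0001,"yaw": 0,"fingers": 0},{"tx": 0,"ty": 0,"tz": 0,"yaw": 0,"fingers": 0},{"tx": 0,"ty": 0,"tz": 0,"yaw": 0,"fingers": 0},{"tx": 0,"ty": 0,"tz": 0,"yaw": 0,"fingers": 0},{"tx": 0,"ty": 0,"tz": 0,"yaw": 0,"fingers": 0},{"tx": 0,"ty": 0,"tz": 0,"yaw": 0,"fingers": 0},{"tx": 0,"ty": 0,"tz": 0,"yaw": 0,"fingers": 0},{"tx": 0,"ty": 0,"tz": 0,"yaw": 0,"fingers": 0},{"tx": 0,"ty": 0,"tz": 0,"yaw": 0,"fingers": 0},{"tx": 0,"ty": 0,"tz": 0,"yaw": 0,"fingers": 0}]'

```text
time: 13.15
ee_pos: [0.5463, -0.0777, 0.015]
orientation: [0.0, 0.971, 0.237, -0.005]
ft_force: [-10.2, -5.8, -1.0]
opening: -0.005
grasp_force: 5.6
```

Call:
jog_arm --motion '[{"tx": 0,"ty": 0,"tz": 0,"yaw": 0,"fingers": 0},{"tx": 0,"ty": 0,"tz": 0,"yaw": 0,"fingers": 0},{"tx": 0,"ty": 0,"tz": 0,"yaw": 0,"fingers": 0},{"tx": 0,"ty": 0,"tz": 0,"yaw": 0,"fingers": 0},{"tx": 0,"ty": 0,"tz": 0,"yaw": 0,"fingers": 0},{"tx": 0,"ty": 0,"tz": 0,"yaw": 0,"fingers": 0}]'

```text
time: 13.65
ee_pos: [0.5463, -0.0777, 0.015]
orientation: [0.0, 0.971, 0.237, -0.005]
ft_force: [-9.4, -4.1, -0.2]
opening: -0.0
grasp_force: 5.6
```

```bash
python3 -c "
from h import *
st()"
```

```text
t 13.65 s -0.0698 lat 0.0017 z 0.0150 head 27.43 F_along -10.25 F_lat 0.71 Fz -0.20 open -0.00
```

About 10.5 N was held for over a second. I back off gently, then lift.

Call:
jog_arm --motion '[{"tx": -0.002,"ty": 0,"tz": 0,"yaw": 0,"fingers": 0},{"tx": -0.002,"ty": 0,"tz": 0,"yaw": 0,"fingers": 0},{"tx": -0.003,"ty": 0,"tz": 0,"yaw": 0,"fingers": 0},{"tx": -0.004,"ty": 0,"tz": 0,"yaw": 0,"fingers": 0},{"tx": -0.008,"ty": 0,"tz": 0,"yaw": 0,"fingers": 0},{"tx": -0.015,"ty": 0,"tz": 0,"yaw": 0,"fingers": 0},{"tx": -0.015,"ty": 0,"tz": 0,"yaw": 0,"fingers": 0},{"tx": 0,"ty": 0,"tz": -0.02,"yaw": 0,"fingers": 0},{"tx": 0,"ty": 0,"tz": -0.03,"yaw": 0,"fingers": 0},{"tx": 0,"ty": 0,"tz": -0.03,"yaw": 0,"fingers": 0},{"tx": -0.03,"ty": 0,"tz": -0.02,"yaw": 0,"fingers": 0},{"tx": -0.03,"ty": 0,"tz": 0,"yaw": 0,"fingers": 0}]'

```text
time: 14.65
ee_pos: [0.4589, -0.1281, 0.1218]
orientation: [0.002, 0.971, 0.239, 0.005]
ft_force: [0.5, -1.8, -0.6]
opening: -0.003
grasp_force: 0.0
```

```bash
python3 -c "
from h import *
st()
im=read_camera('top');cv2.imwrite('pics/s7.png',cv2.resize(im[175:340,275:395],None,fx=3.6,fy=3.6,interpolation=2))"
```

```text
t 14.65 s -0.1706 lat -0.0026 z 0.1218 head 27.61 F_along -0.36 F_lat -1.84 Fz -0.58 open -0.00
```

View pics/s7.png

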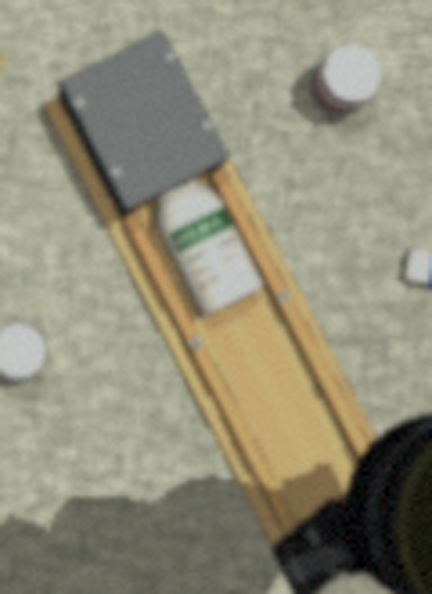

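The bottle lies in the channel with its base at about (230,303) and its cap end inside the housing. The jars and eraser haven't moved and the arm is clear.

```bash
python3 -c "
from station import *
print(finish_job())"
```

```text
the job is handed in; nothing more can be done
None
```

The job is handed in: the bottle was toppled into its cradle, slid to the seal, pressed with about 10 N for over a second, and left lying with its cap end in the housing, jars and eraser unmoved.

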